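# Kit the supply rebuild: nested heat sinks and sound capacitors

## Task

Make up the grey kit tray for the power supply rebuild: lay the black U-channel heat sink that lies open side up in the tray's large bay, lengthwise, then set the upside-down black one over one of its side walls, so that the two interlock and both fit in the bay, which is too narrow for them side by side. Stand the two sound blue capacitors upright, one in each small well. Leave the bare undrilled channel, the blown capacitor with the brown crusted top and everything else on the bench where they are.

Things in the scene. Friction and masses are not known exactly. Their poses are not given: they have to be found in the camera images.
- tray: Grey kit tray, fixed, 178 mm (x) by 106 mm (y), 16 mm high; floor and walls 4 mm thick, so walls stand 12 mm above the inner floor. Origin: centre of its underside. Large bay 110 (x) by 98 mm (y), centred at x -30, y 0 mm; channels lie in it along x. Two small wells at the +x end, each 56 (x) by 47 mm (y), centred at x +57, y +25.5 and -25.5 mm.
- chan_up_mid (a point): Black drilled U-channel heat sink of 3 mm aluminium, 80 mm long (x), 50 mm wide (y), 30 mm high (z), 44 mm clear between its side walls, ends open. Lies open side up, web on the bench, the bright edges of its walls on top. Point: its middle, 15 mm above its underside; z up. About 70 g.
- chan_over_mid (a point): Black drilled U-channel heat sink of 3 mm aluminium, 80 mm long (x), 50 mm wide (y), 30 mm high (z), 44 mm clear between its side walls, ends open. Lies upside down, plain black web on top. Point: its middle, 15 mm above its lower edges; about 70 g. Set over a wall of the other, centres 30 mm apart sideways, one of its walls stands inside the other channel; the pair is 80 mm across and this one rests tilted 6 degrees.
- chan_raw_mid (a point): Look-alike to be left: bare silver undrilled U-channel heat sink of 3 mm aluminium, 80 mm long (x), 50 mm wide (y), 30 mm high (z), 44 mm clear between its side walls, ends open. Lies open side up. Point: its middle, 15 mm up.
- cap_a_mid (a point): Sound screw-terminal capacitor: upright blue-sleeved can, 30 mm diameter, 50 mm tall, pale stripe down its side. Its top is black with two bright screw terminals. The point is at its centre, 25 mm up. About 50 g. Alike to cap_b; either may go in either well.
- cap_b_mid (a point): Sound screw-terminal capacitor: upright blue-sleeved can, 30 mm diameter, 50 mm tall, pale stripe down its side. Its top is black with two bright screw terminals. The point is at its centre, 25 mm up. About 50 g. Alike to cap_a.
- cap_blown_mid (a point): Look-alike to be left: blown screw-terminal capacitor: upright blue-sleeved can, 30 mm diameter, 50 mm tall, pale stripe down its side. Its top is domed and crusted brown, no terminals to be seen. The point is at its centre, 25 mm up.
- knob: Bystander: loose black instrument knob, 21 mm in diameter, 14 mm high, lying among the parts. Origin at the centre of its underside.
- solder_spool: Bystander: solder spool standing on one red flange, 54 mm in diameter, 36 mm high. Origin at the centre of its underside.
- protoboard: Bystander: prototyping board on an aluminium base, fixed, 178 mm (x) by 106 mm (y), up to 22 mm high with its binding posts. Origin at the centre of its underside.
Mind the look-alikes: they are no part of the job. Leave any purple look-alike of the part that bears chan_over_mid alone.

How it is judged:
By the outcome, as a careful person would: the job done as asked, in the order asked, and still so for the second after the job is handed in, with the robot touching nothing.
It also fails if it takes over 106 s, if anything falls off the work surface, if the arm or the gripper's body presses on something with over 40 N, if the wrist force passes 120 N, or if a joint passes its speed limit or range.

## Robot

A 6-joint arm with a two-finger parallel gripper is mounted at the origin on the work surface. World frame = base frame: x ahead of the robot, y to its left, z up, the work surface at z = 0. Lengths are in m, angles in rad, forces in N, time in s.
With the tool pointing down it reaches from about 0.35 to 0.85 m from the base axis. Payload 8.1 kg.
Tool frame: the origin (TCP) lies at the very end of the fingers, on their centre line; the grasp point (between the pads) lies 19 mm behind it; z points along the fingers, y is the direction in which the jaws open and shut (so a half turn about z gives the same grasp; the last joint's range is limited). The gripper opens to 93 mm and grips with 3 to 60 N. Pads are 15 mm wide; open, the fingers measure 128 mm over their backs; the gripper's body (75 mm by 188 mm) begins 65 mm behind the grasp point.
Start: joints at [-1.381, 0.13, 1.488, -0, 1.523, -0.085], TCP at [0.163, -0.577, 0.219] pointing down, gripper open.
Joint ranges: [-2.96, 2.96], [-0.89, 2.26], [0.02, 2.5], [-1.34, 4.48], [0, 2.73], [-2.66, 2.66]. Speed limits (rad/s): [2.39, 2.39, 2.79, 3.14, 3.14, 3.14].

## Interface

Orientations are given as a rotation vector (axis times angle).
In Python, from plant import robot gives the robot as it stands.
- The arm moves only by the tool jog_arm, never from a script. Its argument "commands" is a list of rows, each a list of 3 entries, a list of its own where there are three numbers: the shift along the world's x, y, z scaled (see below), then the turn, a rotation vector about the world's x, y, z scaled (see below), then the closure, from -1 (fully open) to 1 (shut), so that 0 is half open. In form: [[[tx, ty, tz], [ax, ay, az], hand], ...]. A call has 1 to 10 rows; each row is the pose to reach, as a shift and turn from the pose measured when the call began, turning the shorter way round; what a row does not reach only later rows make up. The controller multiplies each number of a shift by 0.6 m and each number of a turn by 2 pi rad. A row lasts 1/8 s, in which the tool goes at most 62.5 mm and 10.7 degrees, less where a joint would pass 70% of its speed; a pose out of reach is approached as far as the arm can. A call with a number of a shift or a turn outside -1 to 1 is refused whole. A call with a gripper value outside its range is refused whole. The fingers move at their own pace and stop on an object; "newtons" is the grip in N (left out, the last holds). Time passes only in rows, so rows that repeat a pose let the fingers close. It gives the time, the measured TCP pose, the force and the opening at its end, in the units of the state.
- robot.read_state(): the state, without advancing time (a new reading comes with each control period).
- robot.read_camera(name): name is "scene" or "top"; returns a dict with "pixels" (384x512x3 uint8, red, green, blue), "fovy" (degrees; the focal length in pixels is half the picture's height over the tangent of half this angle, whatever the lens; pixels are square), "cx", "cy" (the principal point, pixels), "distortion" ([k1, k2, p1, p2, k3] as OpenCV has them; the pictures are not rectified), "rvec" (rotation vector, rad) and "tvec" (3), from world to camera coordinates, as OpenCV has them. Camera axes: x right, y down, z forward; pixel columns grow to the right and rows downward; lengths in m; the calibration is good to about 2 mm. A picture is of the moment at which its call begins. There is no depth.
- robot.close_job(): hands the job in, once; it reports no verdict.
Trained networks look in the newest picture that a camera, given by its name, has taken for a name from the list of things; names that differ only in an ending like _2 or _b are one class to them, and where a whole thing is asked for, a point or a joint stands for the part that bears it (a point fixed in the world has none). Each returns a list of dicts, best first, with "p" (0 to 1); they miss things now and then, are a little off and sometimes report something else, mostly with a low value. They report only what shows in the picture. A call takes as long as a camera call. They do not tell look-alikes from the thing itself.
- robot.trace(camera, name): "pixels" (384x512 bool, what is visible of it) and "uv" ([column, row] in pixels, amid what is visible of it).
The state is a dict: "t": time; "q": joint angles; "dq": joint speeds; "joint_torque": joint torques, N m; "tool_pos": TCP position; "orientation": TCP orientation; "force": force on the tool from outside, world axes, zero at the start; "wrist_torque": the same for the moment, N m; "opening": finger opening in m.
Only numpy, scipy, OpenCV 4.12 (cv2) and the standard library are available. Lean on these libraries where they do the work, as an engineer would, in place of code of your own. Each camera call takes 0.05 s, during which the arm holds its last target.

## Working session

There is one attempt and no reset: what is moved stays moved. The work goes in short steps, Python scripts to look and compute and a tool call to move; the robot and the scene stay as the last step left them, time stands still between calls to the robot, and variables do not carry over. Pictures are saved under pics/ and viewed, and the job is handed in when it is done.

Besides the shell and the picture viewer there is one more tool, called after "Call:" as name(argument=value, ...), one argument or row to a line, values as JSON. jog_arm: Moves the arm, as the interface text tells. Shifts and turns lie within -1 to 1; 1 stands for 0.6 m of shift or 2 pi rad of turn. Its arguments: {"type":"object","properties":{"commands":{"type":"array"},"newtons":{"type":"number"}},"required":["commands"]}

```bash
mkdir -p pics; cat > h.py <<'E'
import numpy as np, cv2
from plant import robot
def cam(n):
    c=robot.read_camera(n); f=192/np.tan(np.radians(c['fovy'])/2)
    c['K']=np.array([[f,0,c['cx']],[0,f,c['cy']],[0,0,1.]]); c['D']=np.array(c['distortion'],float)
    c['R']=cv2.Rodrigues(np.array(c['rvec'],float))[0]; c['t']=np.array(c['tvec'],float); return c
def save(c,p,crop=None,s=1):
    im=c['pixels'][:,:,::-1]
    if crop: x0,y0,x1,y1=crop; im=im[y0:y1,x0:x1]
    if s!=1: im=cv2.resize(im,None,fx=s,fy=s,interpolation=cv2.INTER_CUBIC)
    cv2.imwrite(p,im)
def world(c,uv,z):
    uv=np.array(uv,float).reshape(-1,1,2)
    n=cv2.undistortPoints(uv,c['K'],c['D']).reshape(-1,2)
    d=np.c_[n,np.ones(len(n))]@c['R']; o=-c['R'].T@c['t']
    return o+d*((z-o[2])/d[:,2])[:,None]
def proj(c,P):
    return cv2.projectPoints(np.array(P,float).reshape(-1,3),np.array(c['rvec'],float),c['t'],c['K'],c['D'])[0].reshape(-1,2)
E
python3 - <<'E'
from h import *
for n in ('scene','top'):
    c=cam(n); save(c,f'pics/{n}0.png',s=1.5); print(n,-c['R'].T@c['t'],c['R'][2],c['fovy'])
s=robot.read_state(); print({k:np.round(v,3).tolist() for k,v in s.items()})
for nm in ['tray','chan_up_mid','chan_over_mid','chan_raw_mid','cap_a_mid','cap_blown_mid','knob','solder_spool','protoboard']:
    for n in ('scene','top'):
        print(nm,n,[(round(d['p'],2),np.round(d['uv']).tolist(),int(d['pixels'].sum())) for d in robot.trace(n,nm)])
E
```

```text
scene [0.9474515  0.37683106 0.78813174] [-0.40651426 -0.4273599  -0.80753308] 46.846087886385234
top [ 0.43280426 -0.03258412  0.93253143] [ 0.16481733  0.00348262 -0.98631796] 49.062780340533585
{'t': 0.1, 'q': [-1.381, 0.131, 1.489, -0.0, 1.523, -0.085], 'dq': [-0.002, -0.003, -0.002, 0.001, -0.001, -0.001], 'joint_torque': [0.003, -56.134, -49.31, 0.077, 0.029, -0.0], 'tool_pos': [0.163, -0.577, 0.218], 'orientation': [-3.11, -0.43, 0.0], 'force': [0.811, 0.044, -0.013], 'wrist_torque': [-0.018, -0.011, 0.029], 'opening': 0.093}
tray scene [(0.59, [379.0, 276.0], 4792)]
tray top [(0.89, [123.0, 227.0], 4114)]
chan_up_mid scene [(0.83, [325.0, 192.0], 774), (0.68, [252.0, 261.0], 1038)]
chan_up_mid top [(0.89, [210.0, 262.0], 925)]
chan_over_mid scene [(0.67, [117.0, 148.0], 863), (0.55, [294.0, 115.0], 743)]
chan_over_mid top [(0.72, [283.0, 209.0], 871), (0.64, [312.0, 316.0], 1003), (0.61, [397.0, 141.0], 917)]
chan_raw_mid scene [(0.87, [253.0, 260.0], 976), (0.31, [382.0, 278.0], 4840)]
chan_raw_mid top [(0.98, [211.0, 161.0], 859)]
cap_a_mid scene [(0.7, [197.0, 214.0], 306)]
cap_a_mid top [(0.7, [210.0, 161.0], 804), (0.58, [279.0, 149.0], 200)]
cap_blown_mid scene [(0.75, [281.0, 154.0], 262)]
cap_blown_mid top [(0.74, [280.0, 263.0], 148)]
knob scene []
knob top [(0.51, [248.0, 228.0], 44), (0.34, [280.0, 265.0], 163)]
solder_spool scene [(0.74, [172.0, 268.0], 756), (0.72, [326.0, 193.0], 806)]
solder_spool top [(0.7, [250.0, 106.0], 503)]
protoboard scene [(0.56, [200.0, 130.0], 2251)]
protoboard top [(0.81, [370.0, 229.0], 3935)]
```

View pics/scene0.png

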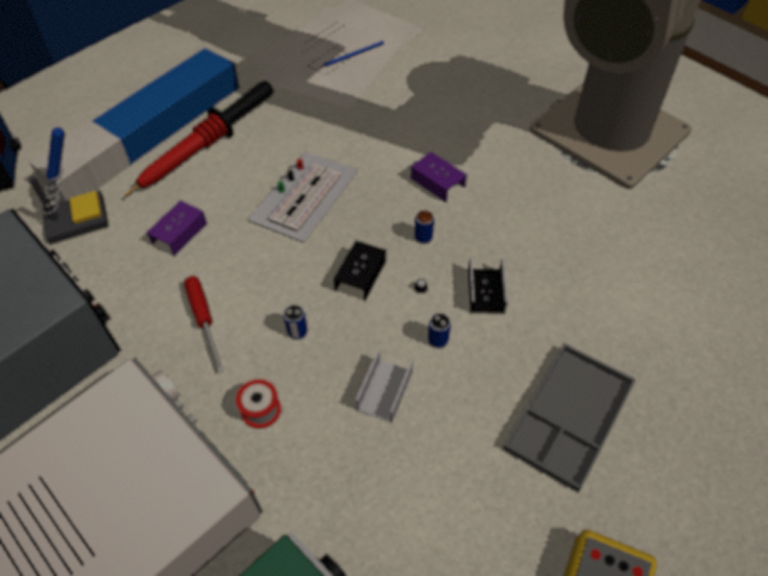

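View pics/top0.png

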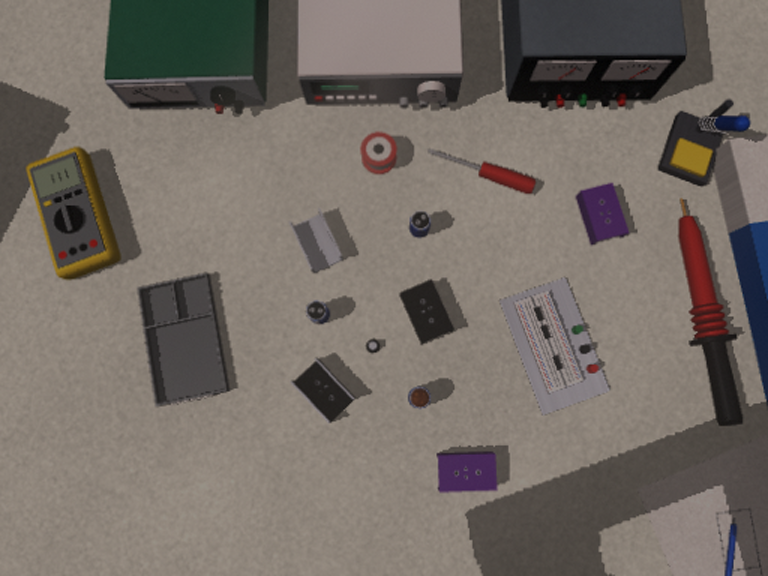

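The top picture (512 px scale) shows these possible mix-ups:
- **Open-up channel:** black at (216,260), silver raw at (211,161).
- **Upside-down channel:** black at (284,208), purple at (403,142) and (312,314).
- **Capacitors:** sound at (280,149) and (212,208), brown-topped at (279,265).

By the description I choose the two black channels and the two terminal-topped caps. I'll check that in close crops.

```bash
python3 - <<'E'
from h import *
c=cam('top'); save(c,'pics/t1.png',(185,125,315,290),4.5/1.25); save(c,'pics/t2.png',(80,170,170,280),5)
c=cam('scene'); save(c,'pics/s1.png',(170,130,350,290),4); save(c,'pics/s2.png',(320,220,440,335),5)
E
```

```text
(no output)
```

View pics/t1.png

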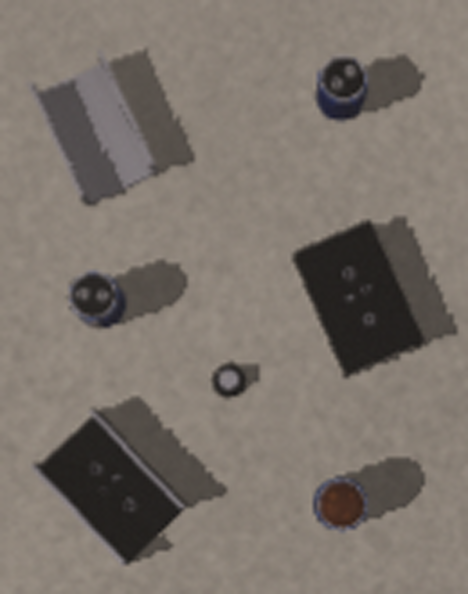

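View pics/t2.png

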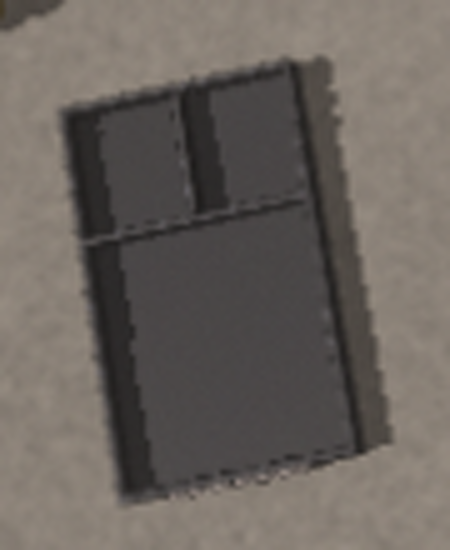

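View pics/s1.png

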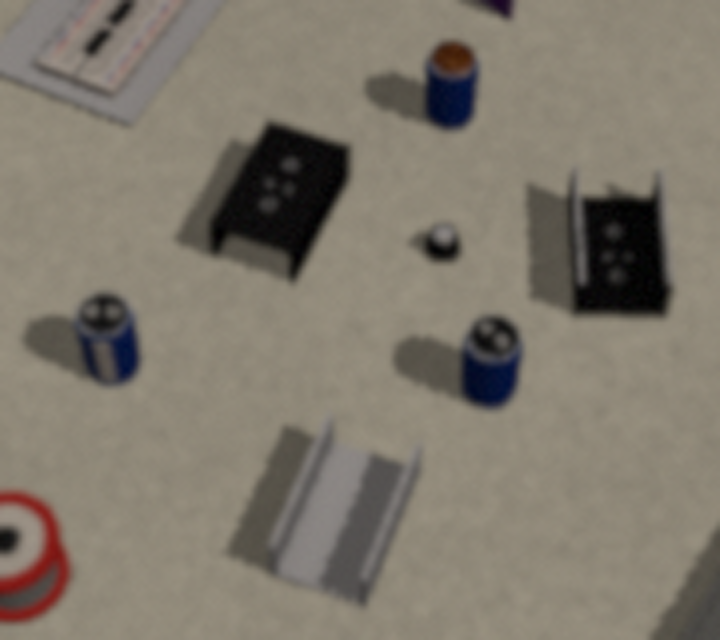

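View pics/s2.png

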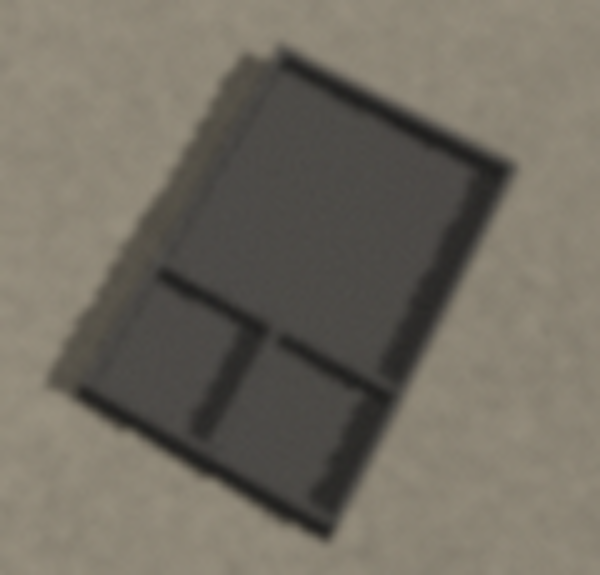

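```bash
cat > fit.py <<'E'
from h import *
from scipy.optimize import least_squares
T=cam('top');S=cam('scene')
def px(p,o,s): return (np.array(p,float)+.5)/s-.5+np.array(o)
t1=lambda p:px(p,(185,125),3.6); t2=lambda p:px(p,(80,170),5)
s1=lambda p:px(p,(170,130),4); s2=lambda p:px(p,(320,220),5)
def fit(name,obs,guess):
    # obs: cam, px, local xyz
    def f(v,full=False):
        c,s=np.cos(v[2]),np.sin(v[2]); r=[]
        for cm,u,l in obs:
            P=[v[0]+c*l[0]-s*l[1],v[1]+s*l[0]+c*l[1],l[2]]
            r.append(proj(cm,P)[0]-u)
        return np.ravel(r)
    best=min((least_squares(f,[guess[0],guess[1],a],loss='soft_l1') for a in np.arange(-3,3.1,.75)),key=lambda q:q.cost)
    v=best.x; v[2]=(v[2]+np.pi)%(2*np.pi)-np.pi
    print(name,np.round(v[:2],4),'yaw deg',round(np.degrees(v[2]),1)); print(np.round(f(v).reshape(-1,2),1).tolist())
    return v
if __name__=='__main__':
    # tray: +x end = wells (up in top)
    X,Y=.089,.053
    fit('tray',[(T,t2((64,110)),(X,Y,.016)),(T,t2((293,62)),(X,-Y,.016)),(T,t2((360,452)),(-X,-Y,.016)),(T,t2((124,500)),(-X,Y,.016)),
     (S,s2((283,48)),(-X,-Y,.016)),(S,s2((513,165)),(-X,Y,.016)),(S,s2((328,538)),(X,Y,.016)),(S,s2((80,392)),(X,-Y,.016))],(.5,.2))
    X,Y=.04,.025
    fit('over',[(T,t1((294,257)),(X,Y,.03)),(T,t1((370,222)),(X,-Y,.03)),(T,t1((422,344)),(-X,-Y,.03)),(T,t1((346,376)),(-X,Y,.03)),
     (S,s1((268,124)),(-X,-Y,.03)),(S,s1((349,150)),(-X,Y,.03)),(S,s1((215,252)),(X,-Y,0)),(S,s1((293,280)),(X,Y,0))],(.5,-.1))
    fit('up',[(T,t1((38,466)),(X,Y,.03)),(T,t1((97,409)),(X,-Y,.03)),(T,t1((186,506)),(-X,-Y,.03)),(T,t1((128,562)),(-X,Y,.03)),
     (S,s1((574,170)),(-X,-Y,.03)),(S,s1((660,172)),(-X,Y,.03)),(S,s1((575,312)),(X,-Y,0)),(S,s1((668,314)),(X,Y,0))],(.45,0))
    for n,a,b in (('capA',(95,294),(492,335)),('capB',(341,77),(106,312))):
        fit(n,[(T,t1(a),(0,0,.05)),(S,s1(b),(0,0,.05))],(.5,0))
    for n,a,b in (('blown',(341,502),(453,58)),):
        fit(n,[(T,t1(a),(0,0,.05)),(S,s1(b),(0,0,.05))],(.5,0))
    fit('knob',[(T,t1((229,379)),(0,0,.014)),(S,s1((441,234)),(0,0,.014))],(.5,0))
E
python3 fit.py
```

```text
tray [0.5189 0.2772] yaw deg 11.1
[[-1.1, -1.5], [-0.5, -1.8], [-0.6, -0.7], [-1.3, -0.3], [-0.9, -2.2], [1.1, -0.7], [0.9, -2.2], [-1.3, -3.0]]
over [ 0.5488 -0.081 ] yaw deg 22.1
[[-0.4, -1.1], [-0.4, -0.3], [0.1, -0.5], [-0.1, -0.3], [0.4, -2.6], [0.6, -2.6], [-0.7, -0.3], [0.5, -0.2]]
up [0.4397 0.0687] yaw deg 43.6
[[-2.1, 0.0], [-1.4, -0.6], [-0.2, -0.5], [-1.1, 0.7], [-1.0, -2.5], [0.2, -2.6], [-0.7, -0.3], [-0.7, -0.5]]
capA [0.5519 0.0757] yaw deg -128.9
[[-0.7, -0.5], [-0.1, -1.5]]
capB [ 0.6804 -0.0718] yaw deg -43.0
[[-0.8, -0.2], [-0.3, -0.9]]
blown [ 0.4284 -0.0664] yaw deg -128.9
[[-0.7, -0.3], [-0.2, -1.6]]
knob [ 0.5036 -0.0023] yaw deg 0.0
[[-0.3, -0.6], [0.1, -1.1]]
```

```bash
cat > g.py <<'E'
from h import *
from scipy.spatial.transform import Rotation as Ro
def jaw(s): 
    y=Ro.from_rotvec(s['orientation']).as_matrix()[:,1]; return np.degrees(np.arctan2(y[1],y[0]))
def go(x,y,z,a=None):
    """a: jaw angle deg (mod 180 chosen nearest)"""
    s=robot.read_state(); p=np.array(s['tool_pos']); a0=jaw(s)
    print('t',round(s['t'],2),'pos',np.round(p,4),'jaw',round(a0,1),'q',np.round(s['q'],2),'F',np.round(s['force'],1),'open',round(s['opening'],4))
    if a is None: a=a0
    for aa in (a,a+180):
        aa=(aa+180)%360-180
        r=np.radians(aa); Y=np.array([np.cos(r),np.sin(r),0]); Z=np.array([0,0,-1.]); X=np.cross(Y,Z)
        R=Ro.from_matrix(np.c_[X,Y,Z])*Ro.from_rotvec(s['orientation']).inv()
        print(' jaw->',round(aa,1),'shift',np.round((np.array([x,y,z])-p)/.6,4).tolist(),'turn',np.round(R.as_rotvec()/2/np.pi,4).tolist(),'deg',round(np.degrees(R.magnitude()),1))
E
python3 -c "
from g import *
go(.4397,.0687,.16,133.6)"
```

```text
t 1.2 pos [ 0.1629 -0.5775  0.2186] jaw -74.3 q [-1.38  0.13  1.49  0.    1.52 -0.09] F [ 1.5  0.7 -0.4] open 0.093
 jaw-> 133.6 shift [0.4614, 1.077, -0.0977] turn [0.0, 0.0, -0.4226] deg 152.1
 jaw-> -46.4 shift [0.4614, 1.077, -0.0977] turn [-0.0, 0.0, 0.0774] deg 27.9
```

Call:
jog_arm(
  commands=[
    [[0.3,0.4,0],[0,0,0.03],-0.5],
    [[0.3,0.4,0],[0,0,0.06],-0.5],
    [[0.3,0.4,0],[0,0,0.0774],-0.5],
    [[0.3,0.4,0],[0,0,0.0774],-0.5],
    [[0.46,0.98,-0.05],[0,0,0.0774],-0.5],
    [[0.46,0.98,-0.05],[0,0,0.0774],-0.5],
    [[0.46,0.98,-0.05],[0,0,0.0774],-0.5],
    [[0.46,0.98,-0.05],[0,0,0.0774],-0.5],
    [[0.46,0.98,-0.05],[0,0,0.0774],-0.5],
    [[0.46,0.98,-0.05],[0,0,0.0774],-0.5],
  ],
  newtons=20,
)

```text
t: 2.45
tool_pos: [0.4288, -0.0198, 0.1915]
orientation: [2.916, 1.166, 0.002]
force: [0.9, -0.5, 0.0]
opening: 0.0697
```

```bash
python3 -c "
from g import *
go(.4397,.0687,.06,133.6)"
```

```text
t 2.45 pos [ 0.4288 -0.0198  0.1915] jaw -46.4 q [-0.17 -0.34  1.97 -0.    1.5   0.64] F [ 0.9 -0.5  0. ] open 0.0697
 jaw-> 133.6 shift [0.0181, 0.1475, -0.2191] turn [0.0004, -0.0001, -0.5] deg 180.0
 jaw-> -46.4 shift [0.0181, 0.1475, -0.2191] turn [0.0001, 0.0002, 0.0] deg 0.1
```

Call:
jog_arm(
  commands=[
    [[0.018,0.1475,0],[0,0,0],-0.5],
    [[0.018,0.1475,0],[0,0,0],-0.5],
    [[0.018,0.1475,-0.1],[0,0,0],-0.5],
    [[0.018,0.1475,-0.2],[0,0,0],-0.5],
    [[0.018,0.1475,-0.2191],[0,0,0],-0.5],
    [[0.018,0.1475,-0.2191],[0,0,0],-0.5],
  ],
)

```text
t: 3.2
tool_pos: [0.4397, 0.0686, 0.0607]
orientation: [2.916, 1.166, 0.001]
force: [0.5, -0.2, 0.6]
opening: 0.0695
```

```bash
python3 -c "
from g import *
go(.4397,.0687,.014,133.6)
c=cam('top');save(c,'pics/a1.png',(170,190,290,300),5)
print(proj(c,[[.4397,.0687,.06]]))
c=cam('scene');save(c,'pics/a2.png',(260,110,380,220),5)
print(proj(c,[[.4397,.0687,.06]]))
"
```

```text
t 3.2 pos [0.4397 0.0686 0.0607] jaw -46.4 q [ 0.04 -0.16  2.07 -0.    1.23  0.85] F [ 0.5 -0.2  0.6] open 0.0695
 jaw-> 133.6 shift [0.0, 0.0002, -0.0778] turn [0.0002, -0.0001, -0.5] deg 180.0
 jaw-> -46.4 shift [0.0, 0.0002, -0.0778] turn [0.0001, 0.0001, 0.0] deg 0.1
[[212.92532369 259.27696549]]
[[326.35616562 175.56875192]]
```

View pics/a1.png

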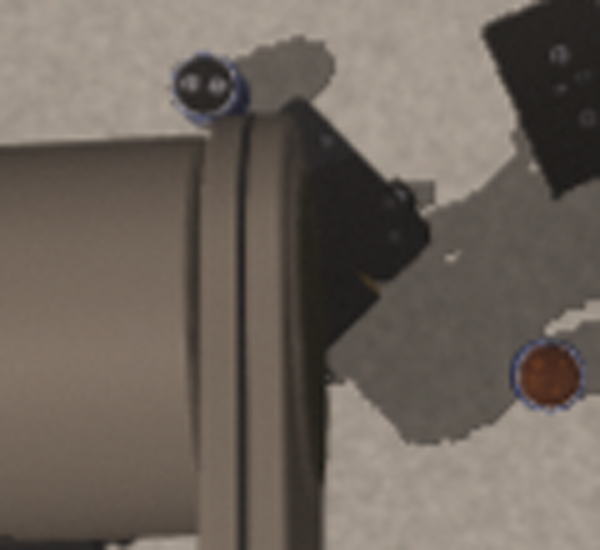

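View pics/a2.png

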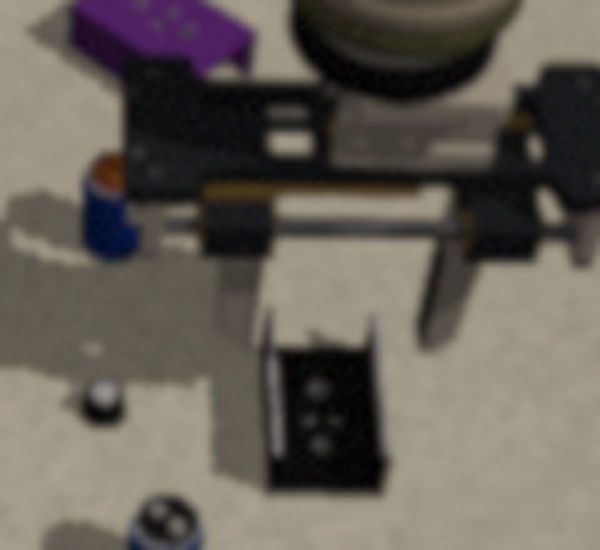

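The scene crop shows both fingers straddling the black open-up channel, tips at about (240,340) and (430,350). I'll descend and grip.

Call:
jog_arm(
  commands=[
    [[0,0,-0.04],[0,0,0],-0.5],
    [[0,0,-0.0778],[0,0,0],-0.5],
    [[0,0,-0.0778],[0,0,0],-0.1],
    [[0,0,-0.0778],[0,0,0],0.1],
    [[0,0,-0.0778],[0,0,0],0.3],
    [[0,0,-0.0778],[0,0,0],0.3],
    [[0,0,-0.0778],[0,0,0],0.3],
    [[0,0,-0.0778],[0,0,0],0.3],
  ],
  newtons=20,
)

```text
t: 4.3
tool_pos: [0.4435, 0.0687, 0.0181]
orientation: [2.914, 1.165, 0.013]
force: [-1.2, -0.2, 6.9]
opening: 0.0499
```

Call:
jog_arm(
  commands=[
    [[0,0,0.05],[0,0,0],0.3],
    [[0,0,0.15],[0,0,0],0.3],
    [[0,0,0.2],[0,0,0],0.3],
    [[0,0,0.2],[0,0,0],0.3],
  ],
)

```text
t: 4.8
tool_pos: [0.4461, 0.0688, 0.1421]
orientation: [2.912, 1.164, 0.023]
force: [-0.1, -0.9, -0.5]
opening: 0.0496
```

```bash
python3 -c "
from g import *
import numpy as np
a=np.radians(11.1)
def tr(x,y): return (.5189+np.cos(a)*x-np.sin(a)*y, .2772+np.sin(a)*x+np.cos(a)*y)
print(tr(-.036,-.016),tr(-.036,.015))
go(*tr(-.036,-.016),.10,101.1)
c=cam('scene');save(c,'pics/a3.png',(240,70,400,220),4)
"
```

```text
(np.float64(0.48665381556069376), np.float64(0.25456852658119145)) (np.float64(0.4806856345983906), np.float64(0.28498859916495106))
t 4.8 pos [0.4461 0.0688 0.1421] jaw -46.4 q [ 0.04 -0.25  2.   -0.    1.38  0.85] F [-0.1 -0.9 -0.5] open 0.0496
 jaw-> 101.1 shift [0.0675, 0.3097, -0.0701] turn [-0.0033, 0.0009, 0.4098] deg 147.5
 jaw-> -78.9 shift [0.0675, 0.3097, -0.0701] turn [0.0007, 0.0025, -0.0902] deg 32.5
```

View pics/a3.png

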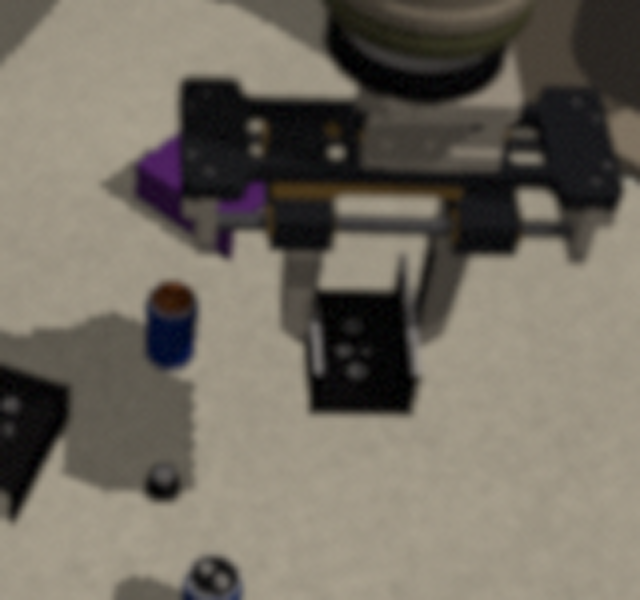

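The channel is held level between the fingers in crop a3 (about (360,350)). Next it goes above the tray.

Call:
jog_arm(
  commands=[
    [[0.01,0.06,0.0],[0,0,-0.025],0.3],
    [[0.03,0.13,0.0],[0,0,-0.05],0.3],
    [[0.05,0.22,-0.0],[0,0.001,-0.075],0.3],
    [[0.0705,0.311,-0.04],[0.0007,0.0025,-0.0902],0.3],
    [[0.0705,0.311,-0.07],[0.0007,0.0025,-0.0902],0.3],
    [[0.0705,0.311,-0.07],[0.0007,0.0025,-0.0902],0.3],
    [[0.0705,0.311,-0.07],[0.0007,0.0025,-0.0902],0.3],
    [[0.0705,0.311,-0.07],[0.0007,0.0025,-0.0902],0.3],
  ],
)

```text
t: 5.85
tool_pos: [0.4877, 0.2546, 0.0989]
orientation: [-3.124, -0.302, 0.002]
force: [-0.2, -0.0, 0.3]
opening: 0.0499
```

```bash
python3 -c "
from g import *
import numpy as np
a=np.radians(11.1)
def tr(x,y): return (.5189+np.cos(a)*x-np.sin(a)*y, .2772+np.sin(a)*x+np.cos(a)*y)
go(*tr(-.034,-.016),.023,101.1)
c=cam('scene');save(c,'pics/a4.png',(310,130,470,330),3)
c=cam('top');save(c,'pics/a5.png',(70,140,220,280),4)
"
```

```text
t 5.85 pos [0.4877 0.2546 0.0989] jaw -79.0 q [0.39 0.09 1.76 0.   1.3  1.76] F [-0.2 -0.   0.3] open 0.0499
 jaw-> 101.1 shift [0.0015, 0.0006, -0.1265] turn [-0.0004, 0.0007, -0.4998] deg 179.9
 jaw-> -78.9 shift [0.0015, 0.0006, -0.1265] turn [-0.0004, -0.0002, 0.0002] deg 0.2
```

View pics/a4.png

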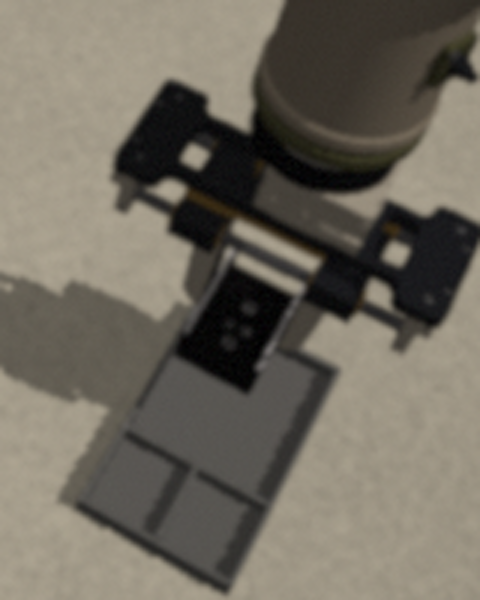

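View pics/a5.png

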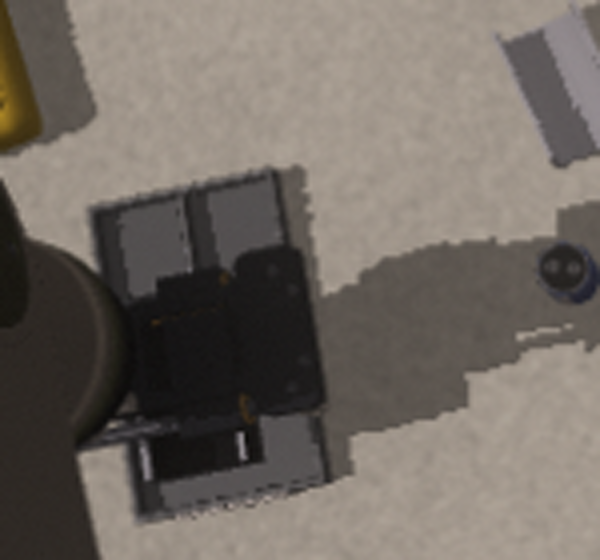

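Call:
jog_arm(
  commands=[
    [[0.0015,0,-0.06],[0,0,0],0.3],
    [[0.0015,0,-0.1],[0,0,0],0.3],
    [[0.0015,0,-0.122],[0,0,0],0.3],
    [[0.0015,0,-0.1265],[0,0,0],0.3],
    [[0.0015,0,-0.1265],[0,0,0],0.3],
    [[0.0015,0,-0.1265],[0,0,0],0.3],
    [[0.0015,0,-0.1265],[0,0,0],0.3],
  ],
)

```text
t: 6.82
tool_pos: [0.4892, 0.2551, 0.0238]
orientation: [-3.124, -0.302, -0.0]
force: [-1.0, 1.2, -0.0]
opening: 0.0498
```

Call:
jog_arm(
  commands=[
    [[0,0,0],[0,0,0],-0.3],
    [[0,0,0],[0,0,0],-0.3],
    [[0,0,0],[0,0,0],-0.35],
    [[0,0,0.02],[0,0,0],-0.35],
    [[0,0,0.08],[0,0,0],-0.35],
    [[0,0,0.18],[0,0,0],-0.35],
    [[0,0,0.18],[0,0,0],-0.35],
  ],
)

```text
t: 7.7
tool_pos: [0.4932, 0.2568, 0.1391]
orientation: [-3.12, -0.302, -0.018]
force: [0.8, 0.3, 0.3]
opening: 0.0626
```

```bash
python3 -c "
from g import *
go(.5488,-.081,.10,112.1)
c=cam('scene');save(c,'pics/b1.png',(310,200,450,335),4)
"
```

```text
t 7.7 pos [0.4932 0.2568 0.1391] jaw -78.9 q [0.39 0.05 1.72 0.   1.36 1.76] F [0.8 0.3 0.3] open 0.0626
 jaw-> 112.1 shift [0.0926, -0.563, -0.0652] turn [0.0023, 0.002, -0.4693] deg 169.0
 jaw-> -67.9 shift [0.0926, -0.563, -0.0652] turn [-0.0014, 0.0016, 0.0307] deg 11.1
```

View pics/b1.png

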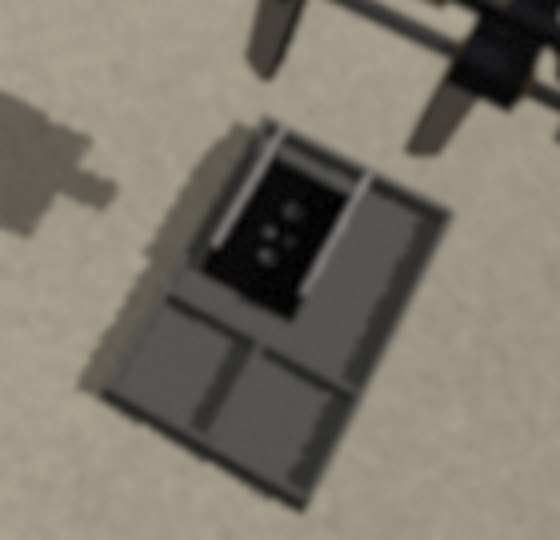

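The black channel lies flat in the bay, lengthwise, with its corner near (295,318) in crop b1. It sits toward the −y side. Next is the upside-down black one.

Call:
jog_arm(
  commands=[
    [[0.02,-0.08,0.03],[0,0,0.01],-0.5],
    [[0.04,-0.18,0.03],[0,0,0.02],-0.5],
    [[0.06,-0.28,0.03],[0,0,0.03],-0.5],
    [[0.07,-0.38,0.03],[0,0,0.0307],-0.5],
    [[0.08,-0.48,0.0],[0,0,0.0307],-0.5],
    [[0.0926,-0.563,-0.03],[-0.0014,0.0016,0.0307],-0.5],
    [[0.0926,-0.563,-0.0652],[-0.0014,0.0016,0.0307],-0.5],
    [[0.0926,-0.563,-0.0652],[-0.0014,0.0016,0.0307],-0.5],
    [[0.0926,-0.563,-0.0652],[-0.0014,0.0016,0.0307],-0.5],
    [[0.0926,-0.563,-0.0652],[-0.0014,0.0016,0.0307],-0.5],
  ],
)

```text
t: 9.0
tool_pos: [0.5477, -0.0811, 0.0978]
orientation: [3.08, 0.604, -0.005]
force: [0.5, -0.3, -1.0]
opening: 0.0695
```

```bash
python3 -c "
from g import *
go(.5488,-.081,.015,112.1)
c=cam('scene');save(c,'pics/b2.png',(200,70,380,220),4)
c=cam('top');save(c,'pics/b3.png',(200,130,340,270),4)
"
```

```text
t 9.0 pos [ 0.5477 -0.0811  0.0978] jaw -67.8 q [-0.24  0.1   1.75 -0.    1.3   0.95] F [ 0.5 -0.3 -1. ] open 0.0695
 jaw-> 112.1 shift [0.0018, 0.0002, -0.138] turn [0.0006, 0.0008, 0.4998] deg 179.9
 jaw-> -67.9 shift [0.0018, 0.0002, -0.138] turn [0.0005, -0.0004, -0.0002] deg 0.2
```

View pics/b2.png

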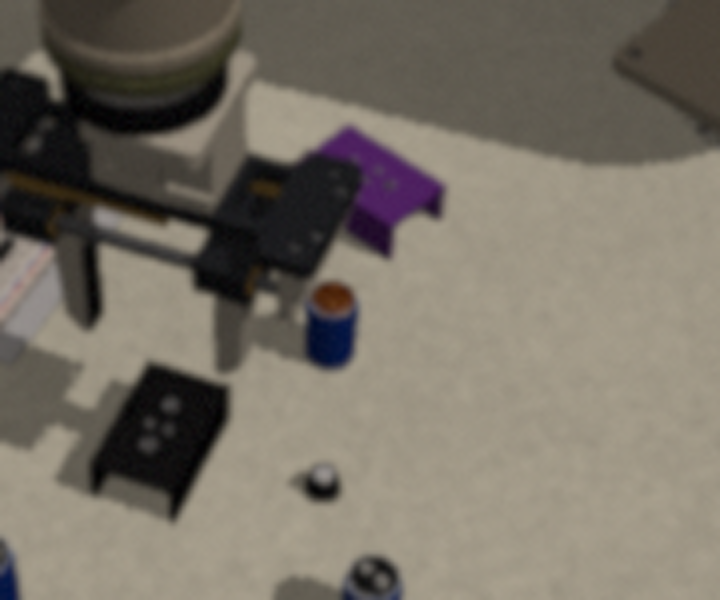

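View pics/b3.png

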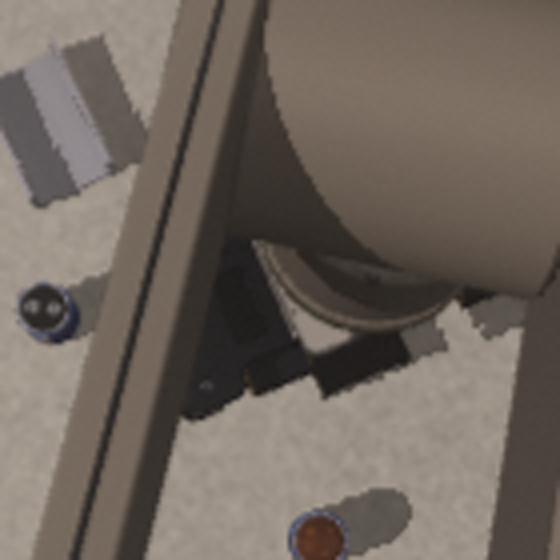

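Call:
jog_arm(
  commands=[
    [[0.0018,0,-0.06],[0,0,0],-0.5],
    [[0.0018,0,-0.11],[0,0,0],-0.5],
    [[0.0018,0,-0.135],[0.0005,-0.0004,0],-0.5],
    [[0.0018,0,-0.138],[0.0005,-0.0004,0],-0.5],
    [[0.0018,0,-0.138],[0.0005,-0.0004,0],-0.5],
    [[0.0018,0,-0.138],[0.0005,-0.0004,0],-0.5],
    [[0.0018,0,-0.138],[0.0005,-0.0004,0],0.3],
    [[0.0018,0,-0.138],[0.0005,-0.0004,0],0.3],
    [[0.0018,0,-0.138],[0.0005,-0.0004,0],0.3],
    [[0.0018,0,-0.138],[0.0005,-0.0004,0],0.3],
  ],
)

```text
t: 10.35
tool_pos: [0.549, -0.0813, 0.0152]
orientation: [3.083, 0.604, 0.001]
force: [-0.1, -0.1, 3.0]
opening: 0.0497
```

```bash
python3 -c "
from g import *
go(.5488,-.081,.12,112.1)"
```

```text
t 10.35 pos [ 0.549  -0.0813  0.0152] jaw -67.8 q [-0.24  0.21  1.8  -0.    1.14  0.94] F [-0.1 -0.1  3. ] open 0.0497
 jaw-> 112.1 shift [-0.0003, 0.0005, 0.1746] turn [-0.0001, 0.0, 0.4998] deg 179.9
 jaw-> -67.9 shift [-0.0003, 0.0005, 0.1746] turn [0.0, 0.0001, -0.0002] deg 0.1
```

Call:
jog_arm(
  commands=[
    [[0,0,0.03],[0,0,0],0.3],
    [[0,0,0.08],[0,0,0],0.3],
    [[0,0,0.14],[0,0,0],0.3],
    [[0,0,0.18],[0,0,0],0.3],
    [[0,0,0.18],[0,0,0],0.3],
    [[0,0,0.18],[0,0,0],0.3],
  ],
)

```text
t: 11.1
tool_pos: [0.5485, -0.0811, 0.1225]
orientation: [-3.083, -0.604, 0.001]
force: [-0.7, 0.7, -0.8]
opening: 0.0497
```

```bash
python3 -c "
from g import *
c=cam('top');save(c,'pics/c1.png',(80,170,170,280),5)
c=cam('scene');save(c,'pics/c2.png',(320,220,440,335),5);save(c,'pics/c3.png',(180,80,340,230),4)
"
```

```text
(no output)
```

View pics/c1.png

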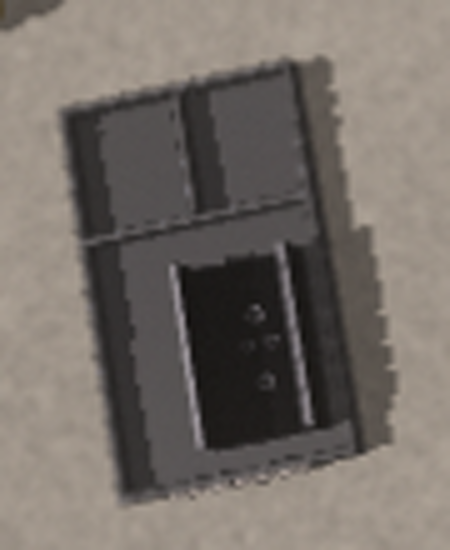

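View pics/c2.png

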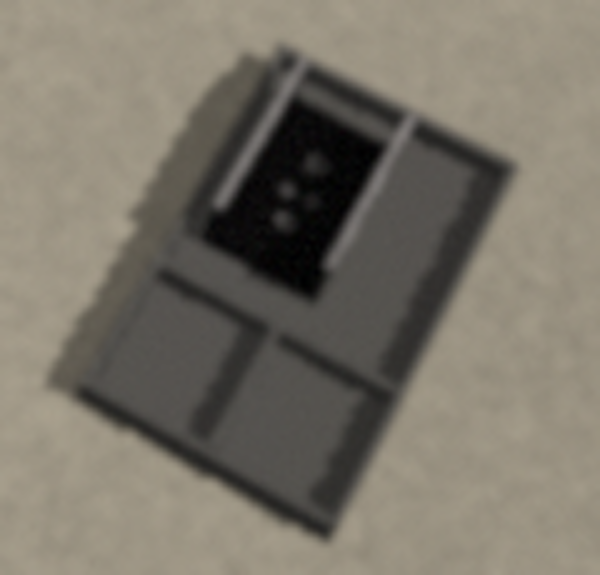

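View pics/c3.png

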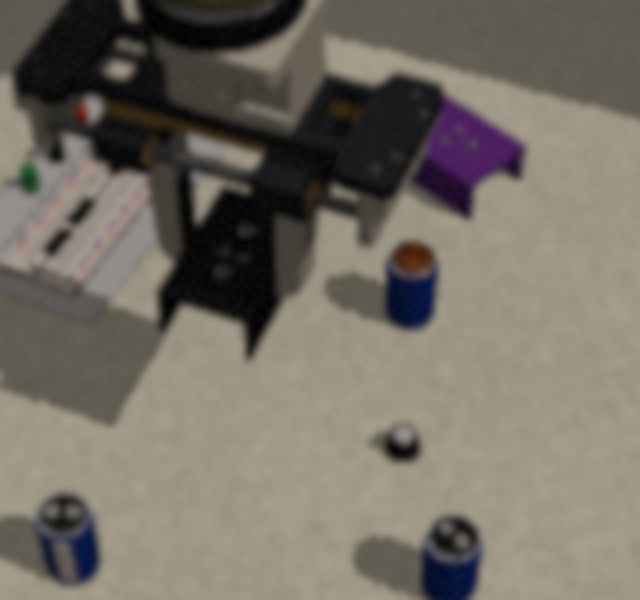

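```bash
python3 - <<'E'
from fit import *
X,Y=.04,.025
v=fit('up',[(T,t2((169,264)),(X,Y,.034)),(T,t2((287,243)),(X,-Y,.034)),(T,t2((313,424)),(-X,-Y,.034)),(T,t2((196,448)),(-X,Y,.034)),
 (S,s2((300,58)),(-X,-Y,.034)),(S,s2((412,115)),(-X,Y,.034)),(S,s2((217,207)),(X,-Y,.034)),(S,s2((332,267)),(X,Y,.034)),(S,s2((203,240)),(X,-Y,.004)),(S,s2((317,300)),(X,Y,.004))],(.48,.25))
a=np.radians(11.1);d=v[:2]-[.5189,.2772];print('tray frame',np.cos(a)*d[0]+np.sin(a)*d[1],-np.sin(a)*d[0]+np.cos(a)*d[1])
from g import *
r=v[2]; t=v[:2]+.030*np.array([-np.sin(r),np.cos(r)]); print(t)
go(t[0],t[1],.12,np.degrees(r)+90)
E
```

```text
up [0.4872 0.2554] yaw deg 11.5
[[-0.4, -0.1], [-1.3, -0.8], [-0.2, -0.4], [0.2, -0.2], [0.3, -1.1], [1.0, -0.7], [-0.5, -0.8], [0.4, 0.0], [-0.6, -0.3], [-0.2, 0.3]]
tray frame -0.03527373877654086 -0.015315034855926956
[0.48124566 0.28477663]
t 11.3 pos [ 0.548  -0.0811  0.1218] jaw -67.8 q [-0.24  0.08  1.73 -0.    1.34  0.94] F [ 0.4  0.6 -0.5] open 0.0502
 jaw-> 101.5 shift [-0.1113, 0.6098, -0.003] turn [0.0005, -0.0002, 0.4704] deg 169.3
 jaw-> -78.5 shift [-0.1113, 0.6098, -0.003] turn [-0.0001, -0.0003, -0.0296] deg 10.7
```

Call:
jog_arm(
  commands=[
    [[-0.01,0.06,0],[0,0,-0.008],0.3],
    [[-0.03,0.14,0],[0,0,-0.015],0.3],
    [[-0.05,0.24,0],[0,0,-0.022],0.3],
    [[-0.06,0.34,0],[0,0,-0.0296],0.3],
    [[-0.08,0.43,0],[0,0,-0.0296],0.3],
    [[-0.095,0.52,0],[0,0,-0.0296],0.3],
    [[-0.105,0.58,0],[0,0,-0.0296],0.3],
    [[-0.111,0.61,0],[0,0,-0.0296],0.3],
    [[-0.111,0.61,0],[0,0,-0.0296],0.3],
    [[-0.111,0.61,0],[0,0,-0.0296],0.3],
  ],
)

```text
t: 12.55
tool_pos: [0.4817, 0.2836, 0.1215]
orientation: [-3.126, -0.314, 0.004]
force: [-0.3, 0.1, -0.6]
opening: 0.0495
```

```bash
python3 -c "
from g import *
go(.4812,.2848,.05,101.5)"
```

```text
t 12.55 pos [0.4817 0.2836 0.1215] jaw -78.5 q [0.44 0.09 1.71 0.   1.34 1.81] F [-0.3  0.1 -0.6] open 0.0495
 jaw-> 101.5 shift [-0.0008, 0.002, -0.1191] turn [-0.0006, 0.0, -0.4999] deg 180.0
 jaw-> -78.5 shift [-0.0008, 0.002, -0.1191] turn [-0.0, -0.0004, 0.0001] deg 0.1
```

Call:
jog_arm(
  commands=[
    [[-0.0008,0.002,-0.05],[0,-0.0004,0],0.3],
    [[-0.0008,0.002,-0.09],[0,-0.0004,0],0.3],
    [[-0.0008,0.002,-0.11],[0,-0.0004,0],0.3],
    [[-0.0008,0.002,-0.11],[0,-0.0004,0],0.3],
    [[-0.0008,0.002,-0.11],[0,-0.0004,0],0.3],
  ],
)

```text
t: 13.18
tool_pos: [0.4821, 0.2848, 0.0566]
orientation: [-3.125, -0.313, -0.003]
force: [-0.2, -0.5, -0.3]
opening: 0.0504
```

```bash
python3 -c "
from g import *
go(.4812,.2848,.022,101.5)
c=cam('scene');save(c,'pics/d1.png',(310,150,470,330),4)
c=cam('top');save(c,'pics/d2.png',(70,170,190,280),5)"
```

```text
t 13.18 pos [0.4821 0.2848 0.0566] jaw -78.6 q [ 0.44  0.16  1.76 -0.    1.22  1.81] F [-0.2 -0.5 -0.3] open 0.0504
 jaw-> 101.5 shift [-0.0015, 0.0, -0.0577] turn [0.0004, 0.0002, -0.4998] deg 179.9
 jaw-> -78.5 shift [-0.0015, 0.0, -0.0577] turn [-0.0001, 0.0003, 0.0002] deg 0.1
```

View pics/d1.png

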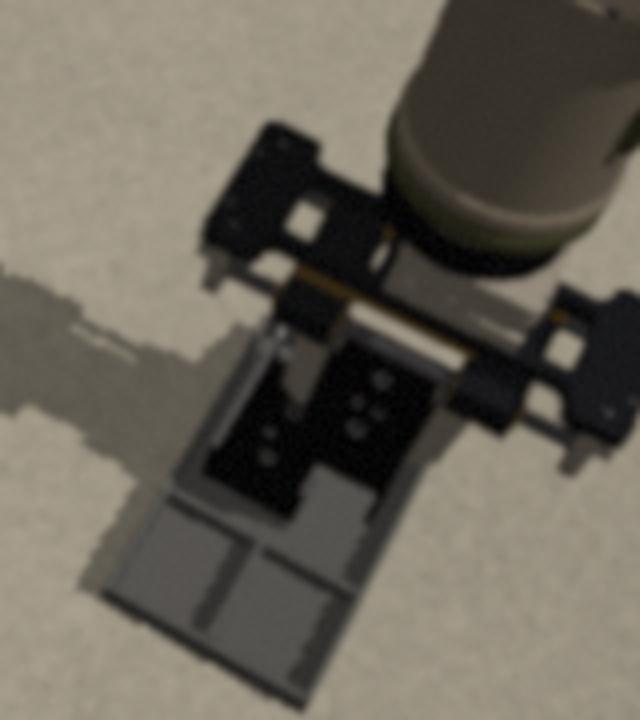

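View pics/d2.png

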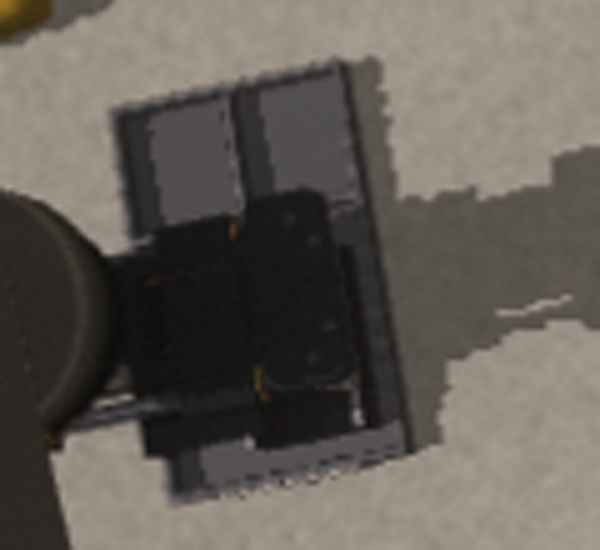

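Crop d1 shows the inverted channel over the wall: the −y finger, tip at about (295,415), is inside the lower channel. I'll lower slowly.

Call:
jog_arm(
  commands=[
    [[-0.0015,0,-0.015],[0,0.0003,0],0.3],
    [[-0.0015,0,-0.03],[0,0.0003,0],0.3],
    [[-0.0015,0,-0.042],[0,0.0003,0],0.3],
    [[-0.0015,0,-0.05],[0,0.0003,0],0.3],
    [[-0.0015,0,-0.055],[0,0.0003,0],0.3],
    [[-0.0015,0,-0.0575],[0,0.0003,0],0.3],
    [[-0.0015,0,-0.0575],[0,0.0003,0],0.3],
    [[-0.0015,0,-0.0575],[0,0.0003,0],0.3],
  ],
)

```text
t: 14.28
tool_pos: [0.4815, 0.2852, 0.0225]
orientation: [-3.125, -0.313, -0.001]
force: [-0.8, -0.0, -1.1]
opening: 0.0497
```

Call:
jog_arm(
  commands=[
    [[0,0,-0.0015],[0,0,0],0.3],
    [[0,0,-0.0015],[0,0,0],0.3],
    [[0,0,-0.0015],[0,0,0],-0.2],
    [[0,0,-0.0015],[0,0,0],-0.24],
    [[0,0,-0.0015],[0,0,0],-0.26],
    [[0,0,0],[0,0,0],-0.26],
    [[0,0,0.02],[0,0,0],-0.26],
    [[0,0,0.05],[0,0,0],-0.26],
    [[0,0,0.1],[0,0,0],-0.26],
    [[0,0,0.16],[0,0,0],-0.26],
  ],
)

```text
t: 15.52
tool_pos: [0.4814, 0.2852, 0.1205]
orientation: [-3.125, -0.313, -0.002]
force: [0.9, -0.2, -0.8]
opening: 0.0587
```

```bash
python3 -c "
from g import *
go(.5519,.0757,.16,45)
c=cam('scene');save(c,'pics/e1.png',(310,200,450,335),4)"
```

```text
t 15.53 pos [0.4814 0.2852 0.1205] jaw -78.5 q [0.44 0.09 1.72 0.   1.34 1.81] F [ 0.9 -0.2 -0.8] open 0.0587
 jaw-> 45 shift [0.1175, -0.3491, 0.0658] turn [-0.0003, -0.0001, 0.3432] deg 123.5
 jaw-> -135 shift [0.1175, -0.3491, 0.0658] turn [-0.0001, 0.0002, -0.1568] deg 56.5
```

View pics/e1.png

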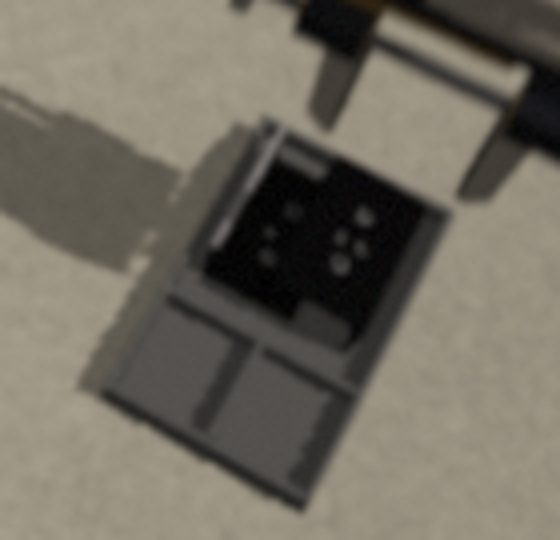

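The pair is interlocked and inside the bay in crop e1: lower web at (265,240), upper web at (350,235). Capacitors next.

Call:
jog_arm(
  commands=[
    [[0.02,-0.06,0.04],[0,0,0.025],-0.26],
    [[0.04,-0.14,0.03],[0,0,0.05],-0.26],
    [[0.07,-0.23,0.02],[0,0,0.075],-0.26],
    [[0.1,-0.3,0.0],[0,0,0.093],-0.26],
    [[0.1175,-0.349,0],[0,0,0.093],-0.26],
    [[0.1175,-0.349,0],[0,0,0.093],-0.26],
    [[0.1175,-0.349,0],[0,0,0.093],-0.26],
  ],
)

```text
t: 16.45
tool_pos: [0.5552, 0.0777, 0.1278]
orientation: [-2.898, -1.198, -0.013]
force: [-0.4, 0.2, -0.3]
opening: 0.0589
```

```bash
python3 -c "
from g import *
go(.5519,.0757,.02,-45)
c=cam('scene');save(c,'pics/f1.png',(210,110,370,250),4)"
```

```text
t 16.45 pos [0.5552 0.0777 0.1278] jaw -45.1 q [0.04 0.08 1.71 0.01 1.35 0.83] F [-0.4  0.2 -0.3] open 0.0589
 jaw-> -45 shift [-0.0055, -0.0034, -0.1796] turn [-0.0014, 0.0009, 0.0002] deg 0.6
 jaw-> 135 shift [-0.0055, -0.0034, -0.1796] turn [0.0014, 0.0023, -0.4998] deg 179.9
```

View pics/f1.png

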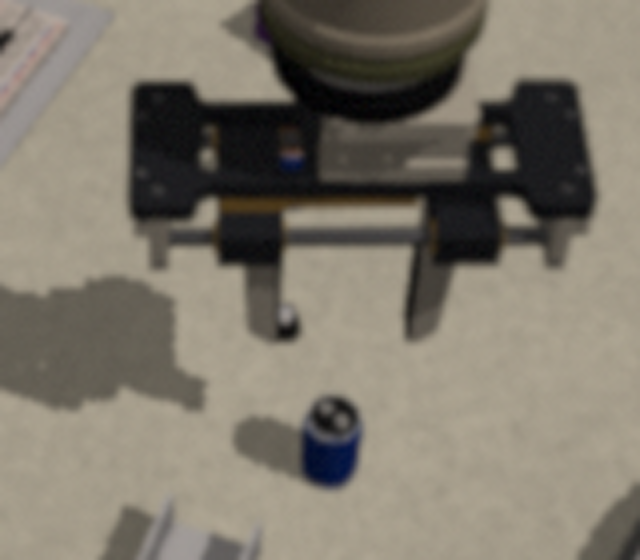

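Crop f1 confirms a black top with two bright terminals at (333,412), centred between the jaws.

Call:
jog_arm(
  commands=[
    [[-0.0055,-0.0034,-0.05],[-0.0014,0.0009,0],-0.26],
    [[-0.0055,-0.0034,-0.1],[-0.0014,0.0009,0],-0.26],
    [[-0.0055,-0.0034,-0.15],[-0.0014,0.0009,0],-0.26],
    [[-0.0055,-0.0034,-0.1796],[-0.0014,0.0009,0],-0.26],
    [[-0.0055,-0.0034,-0.1796],[-0.0014,0.0009,0],-0.26],
    [[-0.0055,-0.0034,-0.1796],[-0.0014,0.0009,0],-0.26],
    [[-0.0055,-0.0034,-0.1796],[-0.0014,0.0009,0],0.6],
    [[-0.0055,-0.0034,-0.1796],[-0.0014,0.0009,0],0.6],
    [[-0.0055,-0.0034,-0.1796],[-0.0014,0.0009,0],0.6],
    [[-0.0055,-0.0034,-0.1796],[-0.0014,0.0009,0],0.6],
  ],
  newtons=15,
)

```text
t: 17.75
tool_pos: [0.5519, 0.076, 0.0201]
orientation: [-2.903, -1.201, -0.0]
force: [-1.0, -0.9, 2.1]
opening: 0.0296
```

Call:
jog_arm(
  commands=[
    [[0,0,0.03],[0,0,0],0.6],
    [[0,0,0.08],[0,0,0],0.6],
    [[0,0,0.14],[0,0,0],0.6],
    [[0,0,0.18],[0,0,0],0.6],
    [[0,0,0.18],[0,0,0],0.6],
    [[0,0,0.18],[0,0,0],0.6],
  ],
)

```text
t: 18.5
tool_pos: [0.5515, 0.076, 0.1275]
orientation: [-2.902, -1.201, 0.001]
force: [-0.4, 0.2, -1.8]
opening: 0.0295
```

```bash
python3 -c "
from g import *
a=np.radians(11.1)
def tr(x,y): return (.5189+np.cos(a)*x-np.sin(a)*y, .2772+np.sin(a)*x+np.cos(a)*y)
print(tr(.058,.0255),tr(.058,-.0255))
go(*tr(.058,.0255),.13,11.1)
c=cam('scene');save(c,'pics/f2.png',(210,80,370,250),4)"
```

```text
(np.float64(0.5709056643651397), np.float64(0.31338923699030485)) (np.float64(0.5807242846579609), np.float64(0.2633433111267004))
t 18.5 pos [0.5515 0.076  0.1275] jaw -45.0 q [0.04 0.08 1.72 0.   1.35 0.83] F [-0.4  0.2 -1.8] open 0.0295
 jaw-> 11.1 shift [0.0324, 0.3956, 0.0041] turn [0.0, -0.0001, 0.1559] deg 56.1
 jaw-> -168.9 shift [0.0324, 0.3956, 0.0041] turn [-0.0001, -0.0, -0.3441] deg 123.9
```

View pics/f2.png

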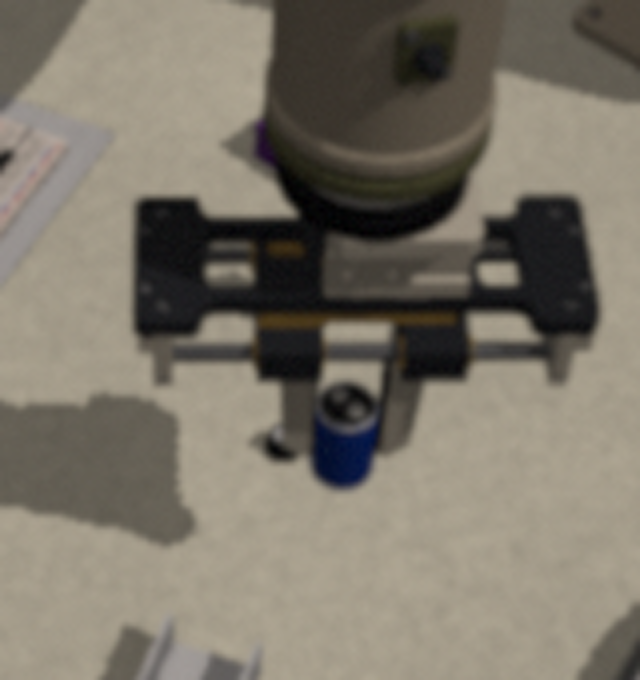

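Call:
jog_arm(
  commands=[
    [[0.005,0.06,0],[0,0,0.025],0.6],
    [[0.01,0.13,0],[0,0,0.05],0.6],
    [[0.015,0.2,0],[0,0,0.075],0.6],
    [[0.02,0.27,0],[0,0,0.1],0.6],
    [[0.028,0.34,0],[0,0,0.125],0.6],
    [[0.0324,0.385,0],[0,0,0.15],0.6],
    [[0.0324,0.3956,0],[0,0,0.1559],0.6],
    [[0.0324,0.3956,0],[0,0,0.1559],0.6],
    [[0.0324,0.3956,0],[0,0,0.1559],0.6],
  ],
)

```text
t: 19.68
tool_pos: [0.5704, 0.3121, 0.1264]
orientation: [2.0, 2.423, -0.005]
force: [-0.6, 0.7, -0.6]
opening: 0.0295
```

```bash
python3 -c "
from g import *
go(.5709,.3134,.0245,11.1)
c=cam('scene');save(c,'pics/f3.png',(310,130,470,335),3.5)"
```

```text
t 19.68 pos [0.5704 0.3121 0.1264] jaw 10.9 q [ 0.42  0.32  1.44 -0.    1.38  0.23] F [-0.6  0.7 -0.6] open 0.0295
 jaw-> 11.1 shift [0.0009, 0.0022, -0.1698] turn [0.0004, -0.0003, 0.0005] deg 0.3
 jaw-> -168.9 shift [0.0009, 0.0022, -0.1698] turn [-0.0005, -0.0006, -0.4995] deg 179.8
```

View pics/f3.png

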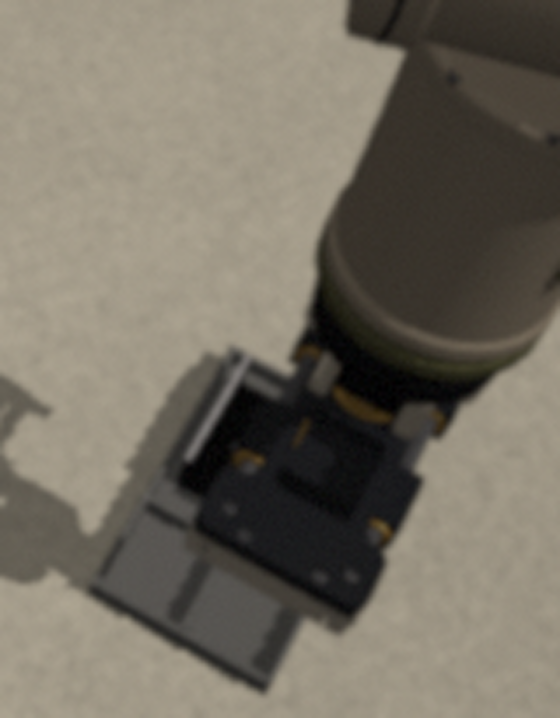

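Call:
jog_arm(
  commands=[
    [[0.0009,0.0022,-0.05],[0,0,0],0.6],
    [[0.0009,0.0022,-0.1],[0,0,0],0.6],
    [[0.0009,0.0022,-0.14],[0,0,0],0.6],
    [[0.0009,0.0022,-0.16],[0,0,0],0.6],
    [[0.0009,0.0022,-0.1698],[0,0,0],0.6],
    [[0.0009,0.0022,-0.1698],[0,0,0],0.6],
    [[0.0009,0.0022,-0.1698],[0,0,0],0.6],
    [[0.0009,0.0022,-0.1698],[0,0,0],0.6],
  ],
)

```text
t: 20.72
tool_pos: [0.5716, 0.3137, 0.0257]
orientation: [1.999, 2.422, -0.002]
force: [-0.3, -0.2, -0.3]
opening: 0.0295
```

Call:
jog_arm(
  commands=[
    [[0,0,0],[0,0,0],0.1],
    [[0,0,0],[0,0,0],0.05],
    [[0,0,0],[0,0,0],0.05],
    [[0,0,0.02],[0,0,0],0.05],
    [[0,0,0.06],[0,0,0],0.05],
    [[0,0,0.12],[0,0,0],0.05],
    [[0,0,0.18],[0,0,0],0.05],
    [[0,0,0.18],[0,0,0],0.05],
  ],
)

```text
t: 21.72
tool_pos: [0.5743, 0.315, 0.1392]
orientation: [1.997, 2.42, 0.01]
force: [-0.1, -0.3, -0.0]
opening: 0.0442
```

```bash
python3 -c "
from g import *
go(.6804,-.0718,.13,11.1)
c=cam('scene');save(c,'pics/f4.png',(310,180,470,335),3.5)"
```

```text
t 21.73 pos [0.5743 0.315  0.1392] jaw 10.9 q [ 0.42  0.32  1.42 -0.    1.4   0.23] F [-0.1 -0.3 -0. ] open 0.0442
 jaw-> 11.1 shift [0.1768, -0.6446, -0.0154] turn [-0.0003, 0.0012, 0.0005] deg 0.5
 jaw-> -168.9 shift [0.1768, -0.6446, -0.0154] turn [0.0018, 0.0005, -0.4995] deg 179.8
```

View pics/f4.png

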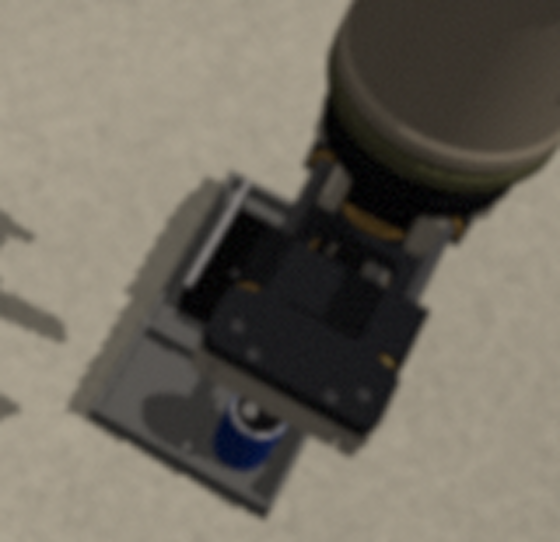

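The first cap stands upright in its well (crop f4, about (248,435)). Now cap B, pixel (280,149) in the top view.

Call:
jog_arm(
  commands=[
    [[0.02,-0.07,0],[0,0,0],-0.26],
    [[0.04,-0.16,0],[0,0,0],-0.26],
    [[0.07,-0.26,0],[0,0,0],-0.26],
    [[0.1,-0.36,0],[0,0,0],-0.26],
    [[0.125,-0.46,0],[0,0,0],-0.26],
    [[0.15,-0.55,0],[0,0,0],-0.26],
    [[0.17,-0.62,-0.01],[-0.0003,0.0012,0],-0.26],
    [[0.1768,-0.6446,-0.0154],[-0.0003,0.0012,0],-0.26],
    [[0.1768,-0.6446,-0.0154],[-0.0003,0.0012,0],-0.26],
    [[0.1768,-0.6446,-0.0154],[-0.0003,0.0012,0],-0.26],
  ],
)

```text
t: 23.02
tool_pos: [0.6787, -0.0707, 0.1268]
orientation: [-1.996, -2.422, 0.005]
force: [0.1, -0.3, 0.0]
opening: 0.0585
```

```bash
python3 -c "
from g import *
go(.6804,-.0718,.02,11.1)
c=cam('scene');save(c,'pics/g1.png',(130,110,290,270),3.5)
c=cam('top');save(c,'pics/g2.png',(220,90,340,210),4)"
```

```text
t 23.02 pos [ 0.6787 -0.0707  0.1268] jaw 11.0 q [-0.18  0.41  1.33 -0.    1.41 -0.37] F [ 0.1 -0.3  0. ] open 0.0585
 jaw-> 11.1 shift [0.0029, -0.0018, -0.178] turn [0.0001, -0.0007, 0.0003] deg 0.3
 jaw-> -168.9 shift [0.0029, -0.0018, -0.178] turn [-0.0011, -0.0002, -0.4997] deg 179.9
```

View pics/g1.png

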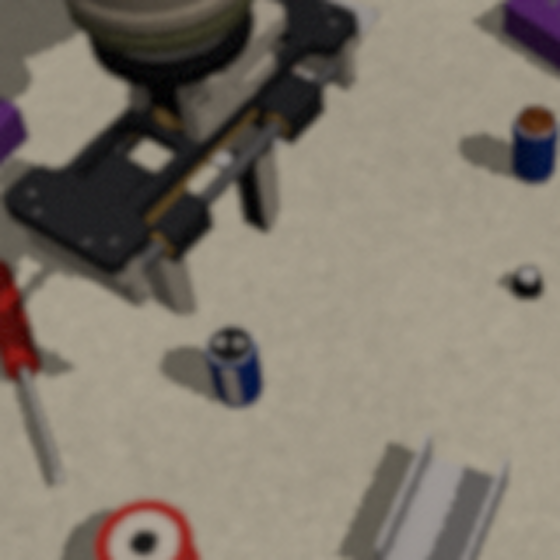

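View pics/g2.png

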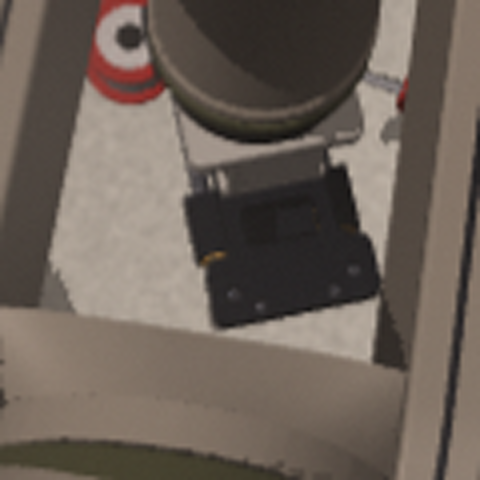

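Two terminals are visible on this cap (crop g1, (232,345)), and it is clear of the spool and screwdriver.

Call:
jog_arm(
  commands=[
    [[0.0029,-0.0018,-0.05],[0,-0.0007,0],-0.26],
    [[0.0029,-0.0018,-0.1],[0,-0.0007,0],-0.26],
    [[0.0029,-0.0018,-0.15],[0,-0.0007,0],-0.26],
    [[0.0029,-0.0018,-0.178],[0,-0.0007,0],-0.26],
    [[0.0029,-0.0018,-0.178],[0,-0.0007,0],-0.26],
    [[0.0029,-0.0018,-0.178],[0,-0.0007,0],-0.26],
    [[0.0029,-0.0018,-0.178],[0,-0.0007,0],0.6],
    [[0.0029,-0.0018,-0.178],[0,-0.0007,0],0.6],
    [[0.0029,-0.0018,-0.178],[0,-0.0007,0],0.6],
    [[0.0029,-0.0018,-0.178],[0,-0.0007,0],0.6],
  ],
  newtons=15,
)

```text
t: 24.38
tool_pos: [0.6809, -0.0718, 0.021]
orientation: [1.997, 2.423, -0.0]
force: [-0.9, 0.2, 1.5]
opening: 0.0296
```

Call:
jog_arm(
  commands=[
    [[0,0,0.03],[0,0,0],0.6],
    [[0,0,0.08],[0,0,0],0.6],
    [[0,0,0.14],[0,0,0],0.6],
    [[0,0,0.18],[0,0,0],0.6],
    [[0,0,0.18],[0,0,0],0.6],
    [[0,0,0.18],[0,0,0],0.6],
  ],
)

```text
t: 25.12
tool_pos: [0.6805, -0.0717, 0.1282]
orientation: [1.997, 2.424, -0.001]
force: [-0.8, -0.9, -1.9]
opening: 0.0297
```

```bash
python3 -c "
from g import *
go(.5807,.2633,.14,11.1)
c=cam('scene');save(c,'pics/g3.png',(130,80,290,270),3.5);save(c,'pics/g4.png',(310,200,450,335),4)"
```

```text
t 25.12 pos [ 0.6805 -0.0717  0.1282] jaw 11.0 q [-0.18  0.41  1.33 -0.    1.41 -0.37] F [-0.8 -0.9 -1.9] open 0.0297
 jaw-> 11.1 shift [-0.1663, 0.5583, 0.0196] turn [0.0002, 0.0001, 0.0002] deg 0.1
 jaw-> -168.9 shift [-0.1663, 0.5583, 0.0196] turn [0.0001, -0.0003, -0.4998] deg 179.9
```

View pics/g3.png

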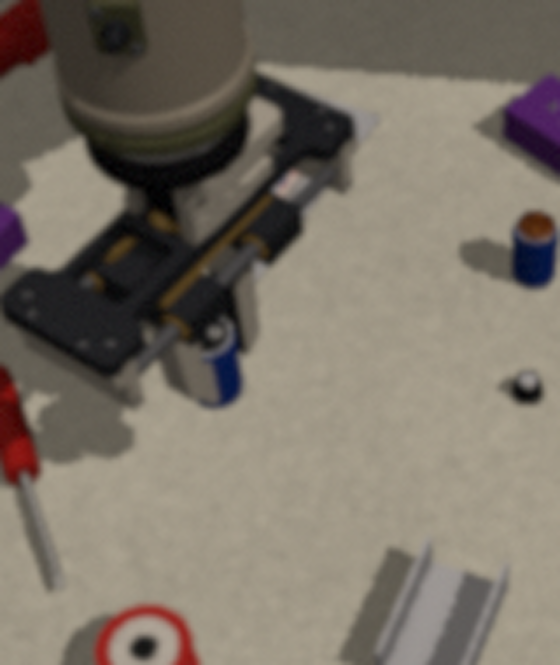

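View pics/g4.png

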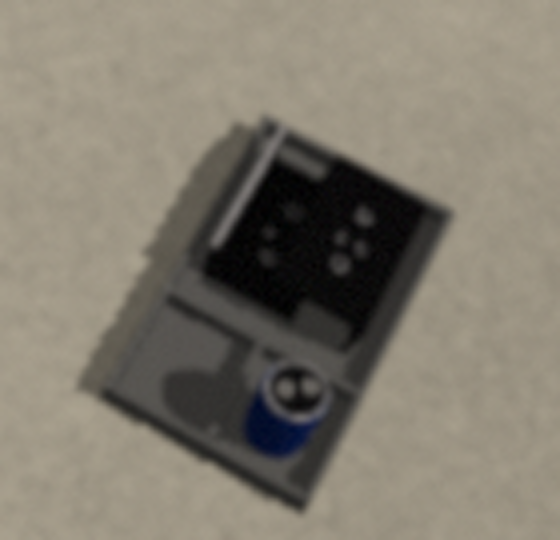

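Call:
jog_arm(
  commands=[
    [[-0.02,0.06,0.02],[0,0,0],0.6],
    [[-0.045,0.15,0.02],[0,0,0],0.6],
    [[-0.075,0.25,0.02],[0,0,0],0.6],
    [[-0.105,0.35,0.02],[0,0,0],0.6],
    [[-0.135,0.45,0.02],[0,0,0],0.6],
    [[-0.155,0.525,0.02],[0,0,0],0.6],
    [[-0.1663,0.5583,0.02],[0,0,0],0.6],
    [[-0.1663,0.5583,0.02],[0,0,0],0.6],
    [[-0.1663,0.5583,0.02],[0,0,0],0.6],
  ],
)

```text
t: 26.3
tool_pos: [0.5805, 0.2618, 0.1388]
orientation: [-1.999, -2.424, 0.004]
force: [-0.3, 0.1, -1.0]
opening: 0.0297
```

```bash
python3 -c "
from g import *
go(.5807,.2633,.0255,11.1)"
```

```text
t 26.3 pos [0.5805 0.2618 0.1388] jaw 11.0 q [ 0.34  0.28  1.47 -0.    1.4   0.15] F [-0.3  0.1 -1. ] open 0.0297
 jaw-> 11.1 shift [0.0003, 0.0024, -0.1888] turn [0.0003, -0.0003, 0.0004] deg 0.2
 jaw-> -168.9 shift [0.0003, 0.0024, -0.1888] turn [-0.0004, -0.0005, -0.4996] deg 179.9
```

Call:
jog_arm(
  commands=[
    [[0.0003,0.0024,-0.05],[0,0,0],0.6],
    [[0.0003,0.0024,-0.1],[0,0,0],0.6],
    [[0.0003,0.0024,-0.15],[0,0,0],0.6],
    [[0.0003,0.0024,-0.175],[0,0,0],0.6],
    [[0.0003,0.0024,-0.185],[0,0,0],0.6],
    [[0.0003,0.0024,-0.1895],[0,0,0],0.6],
    [[0.0003,0.0024,-0.1895],[0,0,0],0.6],
    [[0.0003,0.0024,-0.1895],[0,0,0],0.6],
  ],
)

```text
t: 27.3
tool_pos: [0.5813, 0.2636, 0.0261]
orientation: [1.998, 2.423, -0.002]
force: [0.2, -0.5, -0.2]
opening: 0.0295
```

Call:
jog_arm(
  commands=[
    [[0,0,0],[0,0,0],0.1],
    [[0,0,0],[0,0,0],0.05],
    [[0,0,0],[0,0,0],0.05],
    [[0,0,0.02],[0,0,0],0.05],
    [[0,0,0.06],[0,0,0],0.05],
    [[0,0,0.12],[0,0,0],0.05],
    [[0,0,0.2],[0,0,0],0.05],
    [[0,-0.1,0.25],[0,0,0],0.05],
    [[-0.02,-0.2,0.25],[0,0,0],0.05],
    [[-0.04,-0.3,0.25],[0,0,0],0.05],
  ],
)

```text
t: 28.55
tool_pos: [0.5579, 0.0835, 0.1781]
orientation: [1.996, 2.422, 0.001]
force: [0.7, 0.3, 0.1]
opening: 0.0441
```

Call:
jog_arm(
  commands=[
    [[0,-0.1,0],[0,0,0],0.05],
    [[0,-0.2,0],[0,0,0],0.05],
    [[0,-0.3,0],[0,0,0],0.05],
    [[0,-0.4,0],[0,0,0],0.05],
    [[0,-0.4,0],[0,0,0],0.05],
    [[0,-0.4,0],[0,0,0],0.05],
  ],
)

```text
t: 29.3
tool_pos: [0.5579, -0.1564, 0.1787]
orientation: [1.997, 2.421, 0.002]
force: [-0.1, -0.7, -0.1]
opening: 0.044
```

```bash
python3 -c "
from g import *
print(np.round(robot.read_state()['tool_pos'],3))
c=cam('scene');save(c,'pics/z1.png',(310,200,450,335),4)
c=cam('top');save(c,'pics/z2.png',s=1.5);save(c,'pics/z3.png',(80,170,170,280),5)"
```

```text
[ 0.558 -0.156  0.179]
```

View pics/z1.png

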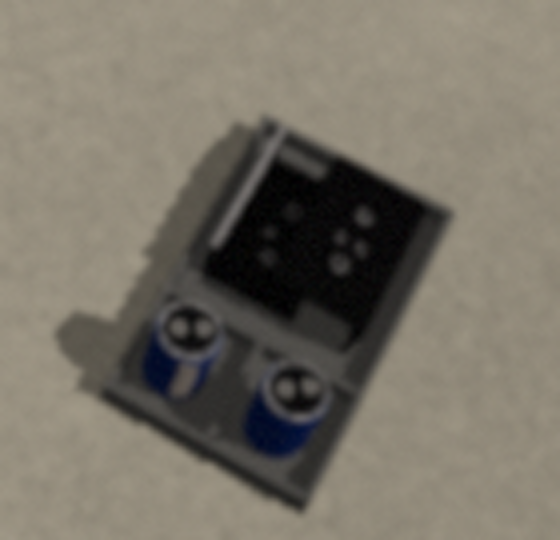

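View pics/z2.png

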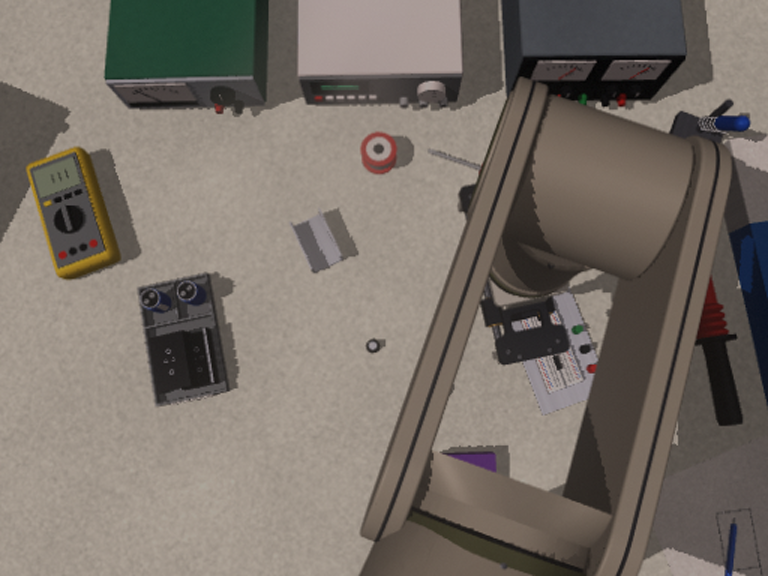

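View pics/z3.png

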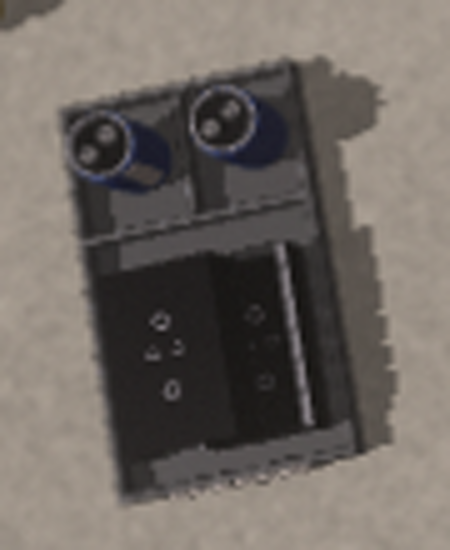

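The top view shows the upper web's left edge close to the tray wall (crop z3, (97,270) to (125,455)). I'll measure that clearance.

```bash
python3 - <<'E'
from fit import *
a=np.radians(11.1)
def inv(P): d=P[:,:2]-[.5189,.2772]; return np.round(np.c_[np.cos(a)*d[:,0]+np.sin(a)*d[:,1],-np.sin(a)*d[:,0]+np.cos(a)*d[:,1]]*1000,1).tolist()
print('over outer edge', inv(world(T,[t2((95,272)),t2((122,455))],.034)))
print('over inner edge', inv(world(T,[t2((209,253)),t2((235,437))],.039)))
# scene: web corners outer: (362,335 front), (425,210 back)
q=lambda p:px(p,(310,200),4)
print('scene outer top', inv(world(S,[q((432,205)),q((352,352))],.034)),'if low edge',inv(world(S,[q((352,352))],.004)))
# calib check: tray rim
print('rim', inv(world(T,[t2((64,110)),t2((124,500)),t2((293,62)),t2((360,452))],.016)))
# predicted outline overlay
ov=cv2.resize(S['pixels'][:,:,::-1],None,fx=4,fy=4,interpolation=cv2.INTER_CUBIC)
ot=cv2.resize(T['pixels'][:,:,::-1],None,fx=6,fy=6,interpolation=cv2.INTER_CUBIC)
# over model: outer bottom at z=.004; tilt 5.7deg about outer bottom edge, outer at y=yo
def pts(yo,x0):
    th=np.radians(5.7);L=[]
    for x in (x0-40,x0+40):
        for (dy,dz) in ((0,0),(0,30),(-50,30),(-50,0)):
            y=yo+dy*np.cos(th)+dz*np.sin(th)*-1; z=4-dy*np.sin(th)+dz*np.cos(th)
            L.append([x,y,z])
    L=np.array(L)/1000; return np.c_[.5189+np.cos(a)*L[:,0]-np.sin(a)*L[:,1],.2772+np.sin(a)*L[:,0]+np.cos(a)*L[:,1],L[:,2]]
for im,c,s in ((ov,S,4),(ot,T,6)):
    p=((proj(c,pts(41,-35))+.5)*s-.5).astype(int)
    for i,j in ((0,1),(1,2),(2,3),(4,5),(5,6),(6,7),(0,4),(1,5),(2,6)): cv2.line(im,tuple(map(int,p[i])),tuple(map(int,p[j])),(0,255,255),1)
cv2.imwrite('pics/o1.png',ov[800:1340,1240:1800]); cv2.imwrite('pics/o2.png',ot[1020:1600,480:1020])
E
```

```text
over outer edge [[7.4, 41.4], [-72.3, 41.6]]
over inner edge [[4.4, -10.2], [-75.1, -8.8]]
scene outer top [[-72.6, 41.8], [20.4, 40.1]] if low edge [[3.7, 41.0]]
rim [[85.0, 51.1], [-90.1, 50.3], [84.9, -53.3], [-90.8, -54.0]]
```

View pics/o1.png

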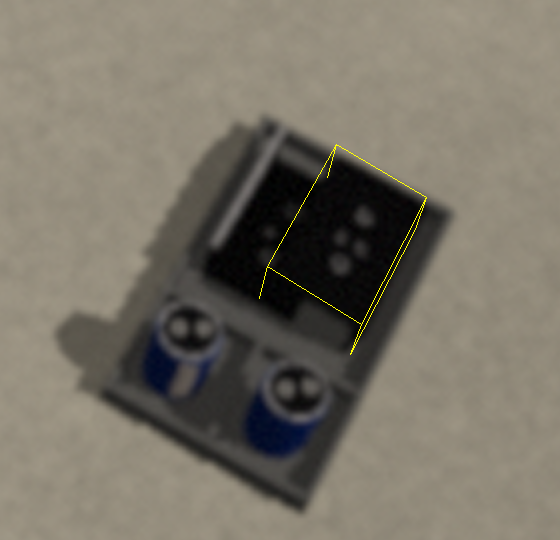

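View pics/o2.png

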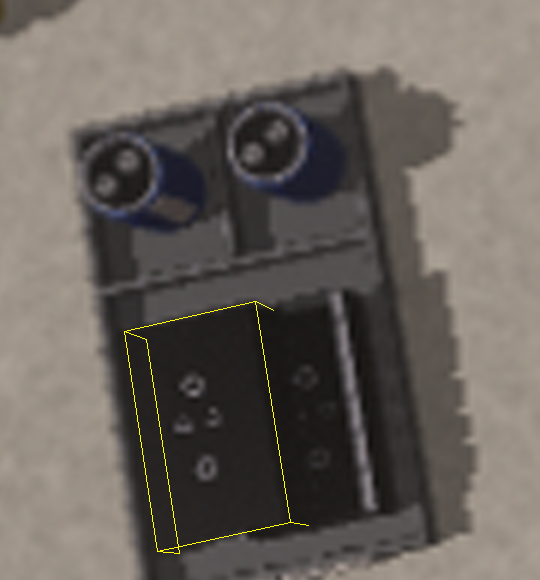

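The modelled tilted pose matches both views: outer wall at about y +41 mm, inside the 49 mm bay edge. I'm handing the job in.

```bash
python3 -c "
from plant import robot
print(robot.close_job())"
```

```text
the job is handed in; nothing more can be done
None
```

I made up the tray as asked and handed the job in at about 30 s of the 106 s limit.

- **Channels:** The open-up black channel went in first. It lies flat and lengthwise in the bay, at about x −35, y −15 mm in the tray frame. I then set the upside-down black one over its +y side wall. The final views match the expected 6° tilt, and its outer wall sits at about y +41 mm, inside the bay wall at 49 mm.
- **Capacitors:** The two sound blue ones stand upright, one in each small well.
- **Left in place:** I did not touch the raw channel, blown capacitor, purple channels, knob, spool or protoboard. In the last top view the arm hid the blown capacitor and one purple channel completely, and parts of a few other items. I saw the blown capacitor standing in an earlier view.

**Checks that disagreed:** the camera positions carry an offset of about 2–4 mm, for example in the tray rim position along x. That is smaller than the bay clearance. During the first grip the tool stopped about 4 mm off target, with about 7 N on it. The lift and placement that followed were fine.

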